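Tighten the die ring of a pasta extruder head with a pin spanner

ROBOT

A 6-joint arm with a two-finger parallel gripper is mounted at the origin on the work surface. World frame = base frame: x ahead of the robot, y to its left, z up, the work surface at z = 0. Lengths are in m, angles in rad, forces in N, time in s.
With the tool pointing down it reaches from about 0.35 to 0.85 m from the base axis. Payload 8.1 kg.
Tool frame: the origin (TCP) lies at the very end of the fingers, on their centre line; the grasp point (between the pads) lies 19 mm behind it; z points along the fingers, y is the line along which they close (so a half turn about z gives the same grasp; the last joint's range is limited). The gripper opens to 85 mm and grips with 20 to 120 N. Pads are 22 mm wide; open, the fingers measure 114 mm over their backs; the gripper's body (76 mm by 85 mm) begins 54 mm behind the grasp point. The pads swing forward as they close: fully open they stand 13 mm farther back than shut.
Start: joints at [-1.32, 0.13, 1.488, -0, 1.523, -0.085], TCP at [0.198, -0.566, 0.231] pointing down, gripper open.
Joint ranges: [-2.96, 2.96], [-0.89, 2.26], [0.02, 2.5], [-1.34, 4.48], [0, 2.73], [-2.66, 2.66]. Speed limits (rad/s): [2.39, 2.39, 2.79, 3.14, 3.14, 3.14].

INTERFACE

Orientations are given as a unit quaternion [x, y, z, w].
In Python, from plant import manip, camrig, status, close_job gives the robot as it stands (manip), with the cameras (camrig), the job as plain functions and the readings (status).
- The arm moves only by the shell command python3 steer.py 'ROWS' [OPENING] [FORCE]. ROWS is a JSON object whose key "increments" holds a list of rows, 1 to 12 of them, each of 6 numbers: dx, dy, dz in m, then a rotation vector rx, ry, rz in rad; each row is the pose to reach, as a shift and turn from the pose commanded when the command began, along the tool's axes at that moment; what a row does not reach only later rows make up. A row lasts 1/12 s, in which the tool goes at most 0.0417 m and 0.125 rad, less where a joint would pass 70% of its speed; a pose out of reach is approached as far as the arm can. OPENING is the finger opening in m, set as the command begins (- or left out keeps the last). The fingers move at their own pace and stop on an object; FORCE is the grip in N (left out, the last holds). Time passes only in rows, so rows that do not move let the fingers close. It prints the time, the measured TCP pose, the force, the opening and the grip force at its end. Input that does not fit is refused with a message, and nothing moves.
- status.state(): the state, without advancing time (a new reading comes with each control period).
- camrig.capture(name): name is "scene" or "top" or "wrist"; returns a dict with "pixels" (384x512x3 uint8, red, green, blue), "vertical_fov" (degrees; the focal length in pixels is half the picture's height over the tangent of half this angle, whatever the lens; pixels are square), "cx", "cy" (the principal point, pixels), "world_to_cam" (4x4, takes a point from world to camera coordinates); the wrist camera has in their place "hand_eye" (4x4, takes a point from camera to tool coordinates, whose origin is the TCP and whose axes are the flange's). Camera axes: x right, y up, looking along -z (the intrinsics and any distortion apply to the point x, -y, -z); pixel columns grow to the right and rows downward; lengths in m; the calibration is good to about 2 mm. A picture is of the moment at which its call begins: read the wrist's pose just before it. There is no depth.
- close_job(): hands the job in; it is judged then, once.
The state is a dict: "time_s": time; "q": joint angles; "qvel": joint speeds; "joint_efforts": joint torques, N m; "tool_pos": TCP position; "ee_rot": TCP orientation; "wrist_force": force on the tool from outside, world axes, zero at the start; "torque": the same for the moment, N m; "opening": finger opening in m; "gripper_force": force on a finger pad.
Only numpy, scipy, OpenCV 4.12 (cv2) and the standard library are available. Lean on these libraries where they do the work, as an engineer would, in place of code of your own. Each camera call takes 0.05 s, during which the arm holds its last target. There are 200 camera calls.

TASK

Take the two-pin spanner from its wooden rest, feel its pins into the two holes of the loose die ring in the pasta extruder's head, and with it turn the ring clockwise (seen from above) until it stops fully home; press lightly, and stop turning once you feel the stop instead of forcing it. Then stand the spanner upright back in its rest, pins in the holes and bar down on the wood, let go, and leave everything else where it is.

Things in the scene. Friction and masses are not known exactly. Their poses are not given: they have to be found in the camera images.
- head: Die head of a pasta extruder, fixed on the worktop, mouth up: aluminium cylinder 124 mm across, 70 mm high, on a dark round foot 140 mm across, one lug (24 x 26 x 30 mm) on its side pointing along the head's +x. Bore of the mouth 96 mm; the steel die ring lies in it, its face 8 mm below the rim. Origin: centre of the underside; z up.
- head_face (a point): Point on the axis of the die ring at the height of its face, 62 mm above the worktop; axes as the head's. The steel ring: 93 mm outside, 40 mm inside, its middle filled level by a round brass die. Its two round through holes, 9 mm wide, 12 mm deep, have their centres 60 mm apart, across the axis from each other.
- ring (a joint): Turn of the die ring, rad, growing clockwise from above: starts loose at 0.15 to 0.5; hard stop (home) at 1.0. Takes 0.35 N m, stays where left, does not rise or sink; light rubbing does not turn it. Direction of the line of holes: world yaw = head yaw - this value + c (half turns alike), c unmeasured and new each time, -0.4 to +0.4 rad: look or feel for it.
- spanner: Two-pin spanner, steel, 0.3 kg, upright in its rest. Bar 76 x 24 x 8 mm; two pins 6 mm thick, 9 mm long point down from it, 60 mm apart along its x. Above stands a grip plate 36 mm wide (x), 14 mm thick (y), top 70 mm above the bar's underside. Origin: centre of the bar's underside (on the ring's face when the pins are fully in); z up. A half turn looks the same.
- rest: Wooden rest block fixed on the worktop, 110 x 50 x 30 mm, with two square holes 13 mm wide, 16 mm deep in its top, 60 mm apart along its x, for the spanner's pins; the spanner's bar then lies on the block's top with its x along the block's x (either way round). Origin: centre of the underside; z up.
- rest_top (a point): Centre of the rest's top face, 30 mm above the worktop, midway between its two holes.
- tub_closed: Bystander: white tub with lid, 102 mm across, 84 mm high. Origin under its centre.
- tub_open: Bystander: empty white tub, 96 mm across, 75 mm high. Origin under its centre.
- tub_lid: Bystander: white tub lid, 102 mm across, 18 mm high. Origin under its centre.
- cutter: Bystander: steel ring cutter for dough, 44 mm across, 30 mm high, between the head and the rest. Origin under its centre.
- spare_die: Bystander: spare brass die, 48 mm across, 18 mm high, between the head and the rest. Origin under its centre.
- spice_jar: Bystander: glass jar, 48 mm across, 90 mm high. Origin under its centre.
- spatula: Bystander: kitchen spatula lying flat. Origin under its middle.
- bowl: Bystander: small white bowl, 100 mm across, 45 mm high. Origin under its centre.

How it is judged:
By the outcome, as a careful person would: the job done as asked, in the order asked, and still so for the second after the job is handed in, with the robot touching nothing.
It also fails if it takes over 72 s, if anything falls off the work surface, if the arm or the gripper's body presses on something with over 40 N, if the wrist force passes 120 N, or if a joint passes its speed limit or range.

## Working session

There is one attempt and no reset: what is moved stays moved. The work goes in short steps, Python scripts to look and compute and a shell command to move; the robot and the scene stay as the last step left them, time stands still between calls to the robot, and variables do not carry over. Pictures are saved under pics/ and viewed, at most 10 in all, crops included, and the job is handed in when it is done.

```bash
ls; mkdir -p pics; cat > h.py <<'E'
import numpy as np, cv2
from plant import manip, camrig, status, close_job
E
python3 - <<'E'
from h import *
s=status.state();print({k:np.round(v,4).tolist() for k,v in s.items()})
ims=[]
for n in("scene","top","wrist"):
    c=camrig.capture(n);cv2.imwrite(f"pics/{n}0.png",c["pixels"][...,::-1]);np.save(f"{n}0.npy",c,allow_pickle=True)
    print(n,{k:(np.round(v,4).tolist() if k!='pixels' else 0) for k,v in c.items()})
    ims.append(c["pixels"][...,::-1])
E
```

```text
pics
plant.py
steer.py
{'time_s': 0.0, 'q': [-1.3204, 0.1312, 1.4893, -0.0, 1.523, -0.0854], 'qvel': [-0.0023, 0.0017, -0.0021, -0.0013, 0.0005, -0.0008], 'joint_efforts': [-0.0031, -56.9405, -50.0559, -0.0002, 0.0145, -0.0], 'tool_pos': [0.1976, -0.5659, 0.2302], 'ee_rot': [0.9859, 0.1671, -0.0001, -0.0009], 'wrist_force': [0.163, 0.0535, -0.1272], 'torque': [-0.0485, -0.0112, -0.0261], 'gripper_force': 0.0, 'opening': 0.0852}
scene {'pixels': 0, 'vertical_fov': 55.1155, 'cx': 253.487, 'cy': 192.2715, 'world_to_cam': [[-0.3438, 0.9388, 0.0195, 0.1841], [-0.6832, -0.2643, 0.6807, 0.3741], [0.6442, 0.2207, 0.7323, -1.4399], [0.0, 0.0, 0.0, 1.0]]}
top {'pixels': 0, 'vertical_fov': 52.4411, 'cx': 257.0034, 'cy': 194.3761, 'world_to_cam': [[-0.0229, -0.9997, -0.006, 0.05], [0.9933, -0.0234, 0.1134, -0.6234], [-0.1135, -0.0034, 0.9935, -1.1389], [0.0, 0.0, 0.0, 1.0]]}
wrist {'pixels': 0, 'vertical_fov': 64.7649, 'cx': 261.9322, 'cy': 194.6804, 'hand_eye': [[-0.0002, 0.9658, 0.2592, 0.0656], [1.0, 0.0002, -0.0, -0.0008], [-0.0001, 0.2592, -0.9658, -0.1419], [0.0, 0.0, 0.0, 1.0]]}
```

View pics/top0.png

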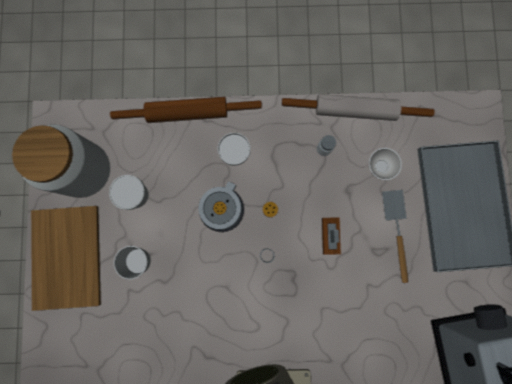

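View pics/scene0.png

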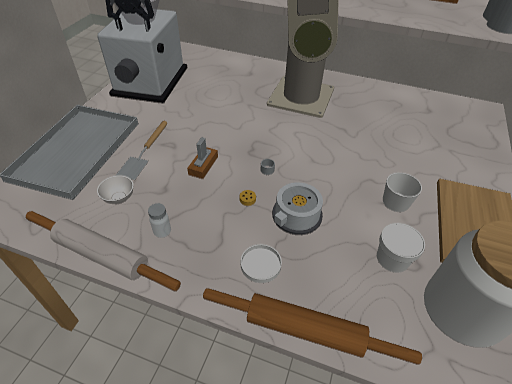

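The top view shows the head at (220,208) with its lug at (231,187), and the rest with the spanner at (331,236). The cutter (267,256) and spare die (270,210) lie between them. The scene view agrees: rest (203,162), head (298,207).

```bash
cat > h.py <<'E'
import numpy as np, cv2
from plant import manip, camrig, status, close_job
from scipy.spatial.transform import Rotation as R
def pose(s):
    T=np.eye(4);T[:3,:3]=R.from_quat(s["ee_rot"]).as_matrix();T[:3,3]=s["tool_pos"];return T
def snap(n,f):
    s=status.state();c=camrig.capture(n)
    c["cw"]=pose(s)@c["hand_eye"] if n=="wrist" else np.linalg.inv(c["world_to_cam"])
    c["T"]=pose(s);np.save(f+".npy",c,allow_pickle=True);cv2.imwrite(f"pics/{f}.png",c["pixels"][...,::-1]);return c
def load(f):
    c=np.load(f+".npy",allow_pickle=True).item()
    if "cw" not in c: c["cw"]=np.linalg.inv(c["world_to_cam"])
    return c
def foc(c): return 192/np.tan(np.radians(c["vertical_fov"])/2)
def ray(c,u,v):
    d=c["cw"][:3,:3]@np.array([(u-c["cx"])/foc(c),-(v-c["cy"])/foc(c),-1]);return c["cw"][:3,3],d/np.linalg.norm(d)
def onz(c,u,v,z):
    o,d=ray(c,u,v);return o+d*(z-o[2])/d[2]
def proj(c,p):
    q=np.linalg.inv(c["cw"])@np.append(p,1);f=foc(c);return c["cx"]+f*q[0]/-q[2],c["cy"]-f*q[1]/-q[2]
def tri(*obs):
    A=0;b=0
    for c,u,v in obs:
        o,d=ray(c,u,v);M=np.eye(3)-np.outer(d,d);A=A+M;b=b+M@o
    p=np.linalg.solve(A,b);return p
def blobs(m,amin=30):
    n,l,s,ce=cv2.connectedComponentsWithStats(m.astype(np.uint8));return [(i,s[i,4],ce[i].round(1),s[i,:4]) for i in range(1,n) if s[i,4]>=amin],l
E
python3 - <<'E'
from h import *
t=load("top0");s=load("scene0")
for c,box in((t,(300,205,360,265)),(s,(170,120,235,190))):
    h=cv2.cvtColor(c["pixels"],cv2.COLOR_RGB2HSV);m=((h[...,0]<18)|(h[...,0]>172))&(h[...,1]>110)&(h[...,2]>40)
    k=np.zeros_like(m);k[box[1]:box[3],box[0]:box[2]]=1;m&=k
    m=cv2.morphologyEx(m.astype(np.uint8),cv2.MORPH_CLOSE,np.ones((9,9)))
    b,l=blobs(m);print(b)
    pts=np.argwhere(l==max(b,key=lambda x:x[1])[0])[:,::-1].astype(np.float32)
    print(cv2.minAreaRect(pts))
    if c is t:
        bx=cv2.boxPoints(cv2.minAreaRect(pts));print([onz(c,*p,0.03).round(4) for p in bx])
print("head",onz(t,220.5,208,.066),onz(t,231,187,.05)); print(tri((t,220.5,208),(s,299,200)))
print("spanner top",tri((t,333,237),(s,201,140)))
E
```

```text
[(1, np.int32(372), array([329.4, 234.3]), array([322, 218,  18,  36], dtype=int32))]
((330.5, 235.5), (35.0, 17.0), 90.0)
[array([ 0.5491, -0.158 ,  0.03  ]), array([ 0.5479, -0.209 ,  0.03  ]), array([ 0.444 , -0.2042,  0.03  ]), array([ 0.4451, -0.1537,  0.03  ])]
[(1, np.int32(486), array([202.4, 163.7]), array([187, 148,  31,  30], dtype=int32))]
((202.26922607421875, 161.8461456298828), (18.582456588745117, 34.946109771728516), 33.690067291259766)
head [0.58337481 0.14301728 0.066     ] [0.64674448 0.11248396 0.05      ]
[0.58339813 0.14478589 0.06189742]
spanner top [ 0.49300925 -0.17866529  0.10200861]
```

View pics/wrist0.png

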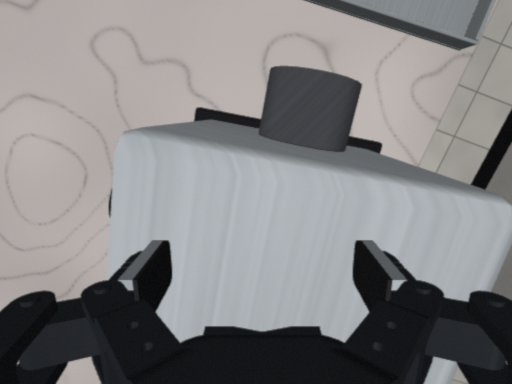

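```bash
python3 steer.py '{"increments":[[0, 0, -0.04, 0, 0, 0], [0.03, -0.02, -0.06, 0, 0, 0.1], [0.41, -0.265, -0.03, 0, 0, 0.336], [0.41, -0.265, -0.03, 0, 0, 0.336], [0.41, -0.265, -0.03, 0, 0, 0.336], [0.41, -0.265, -0.03, 0, 0, 0.336], [0.41, -0.265, -0.03, 0, 0, 0.336], [0.41, -0.265, -0.03, 0, 0, 0.336], [0.41, -0.265, -0.03, 0, 0, 0.336], [0.41, -0.265, -0.03, 0, 0, 0.336], [0.41, -0.265, -0.03, 0, 0, 0.336], [0.41, -0.265, -0.03, 0, 0, 0.336]]}'
python3 steer.py '{"increments":[[0, 0, 0, 0, 0, 0], [0, 0, 0, 0, 0, 0], [0, 0, 0, 0, 0, 0]]}'
```

```text
time_s: 1.15
tool_pos: [0.4755, -0.2084, 0.2635]
ee_rot: [1.0, -0.0, -0.0, 0.0]
wrist_force: [0.6, -0.8, -0.7]
opening: 0.0853
gripper_force: 0.0
time_s: 1.4
tool_pos: [0.4746, -0.2102, 0.2635]
ee_rot: [1.0, 0.001, -0.0, 0.0]
wrist_force: [-0.7, -0.4, 0.0]
opening: 0.0854
gripper_force: 0.0
```

```bash
python3 -c "
from h import *
c=snap('wrist','w1')"
```

```text
(no output)
```

View pics/w1.png

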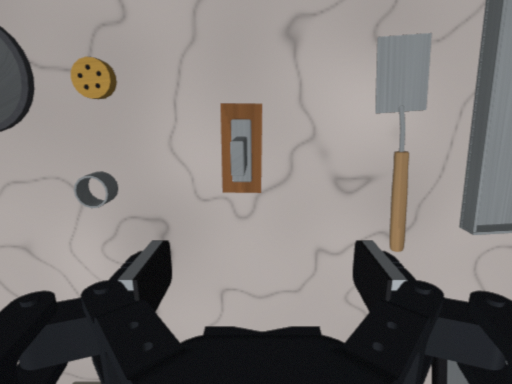

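```bash
python3 steer.py '{"increments":[[0.02, -0.02, 0, 0, 0, 0], [0.04, -0.04, 0, 0, 0, 0], [0.06, -0.04, 0, 0, 0, 0], [0.06, -0.04, 0, 0, 0, 0], [0.06, -0.04, 0, 0, 0, 0], [0.06, -0.04, 0, 0, 0, 0]]}'; python3 -c "
from h import *
c=snap('wrist','w2')"
python3 steer.py '{"increments":[[0.02, -0.04, 0, 0, 0, 0], [0.035, -0.3, 0, 0, 0, 0], [0.035, -0.3, 0, 0, 0, 0], [0.035, -0.3, 0, 0, 0, 0], [0.035, -0.3, 0, 0, 0, 0], [0.035, -0.3, 0, 0, 0, 0], [0.035, -0.3, 0, 0, 0, 0], [0.035, -0.3, 0, 0, 0, 0], [0.035, -0.3, 0, 0, 0, 0], [0.035, -0.3, 0, 0, 0, 0], [0.035, -0.3, 0, 0, 0, 0]]}'; python3 -c "
from h import *
c=snap('wrist','w3')"
```

```text
time_s: 1.95
tool_pos: [0.5339, -0.1717, 0.2636]
ee_rot: [1.0, -0.001, -0.0, 0.0]
wrist_force: [-0.5, 0.2, -0.2]
opening: 0.0851
gripper_force: 0.0
time_s: 2.92
tool_pos: [0.5698, 0.1279, 0.2639]
ee_rot: [1.0, -0.001, 0.0, 0.0]
wrist_force: [0.7, -0.4, 0.9]
opening: 0.0857
gripper_force: 0.0
```

View pics/w3.png

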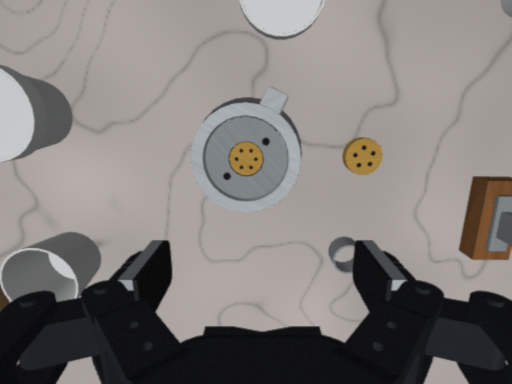

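w1 shows the block spanning (221..262, 103..193), with the bar at (241,150) and the plate top around (238,155). w3 shows the ring holes at (266,141) and (227,176), the die centre at (246,158) and the lug at (274,99). I'll take a closer view of the ring and then measure.

```bash
python3 steer.py '{"increments":[[0.02, -0.01, 0.035, 0, 0, 0], [0.03, -0.015, 0.07, 0, 0, 0], [0.03, -0.015, 0.09, 0, 0, 0], [0.03, -0.015, 0.09, 0, 0, 0], [0.03, -0.015, 0.09, 0, 0, 0], [0.03, -0.015, 0.09, 0, 0, 0]]}'
cat > m.py <<'E'
from h import *
def holes(c):
    # brass die -> local search for two dark blobs
    p=c["pixels"];h=cv2.cvtColor(p,cv2.COLOR_RGB2HSV);g=p.max(2)
    br=(h[...,0]>12)&(h[...,0]<32)&(h[...,1]>140)&(h[...,2]>90)
    e=proj(c,[.583,.144,.062]);b,l=blobs(br,60)
    d=min(b,key=lambda x:np.hypot(*(x[2]-e)));pts=np.argwhere(l==d[0])[:,::-1].astype(np.float32)
    (u,v),r=cv2.minEnclosingCircle(pts)
    yy,xx=np.mgrid[:384,:512];rr=np.hypot(xx-u,yy-v)
    b,_=blobs((g<60)&(rr>r*1.15)&(rr<r*2.2),6)
    return (u,v,r),b
E
python3 - <<'E'
from m import *
a=load("w3");b=snap("wrist","w4")
print(b["T"][:3,3])
o=[]
for c in(a,b):
    k,bl=holes(c);print(k,onz(c,k[0],k[1],.062));
    for x in bl: print(x[1:],onz(c,*x[2],.062))
    o.append((k,sorted(bl,key=lambda x:-x[1])[:2]))
print("brass tri",tri((a,*o[0][0][:2]),(b,*o[1][0][:2])))
for i in o[0][1]:
    for j in o[1][1]: print("hole tri",tri((a,*i[2]),(b,*j[2])))
for f in("w1","w2"):
    c=load(f);h=cv2.cvtColor(c["pixels"],cv2.COLOR_RGB2HSV);m=((h[...,0]<16)|(h[...,0]>172))&(h[...,1]>130)
    m=cv2.morphologyEx(m.astype(np.uint8),cv2.MORPH_OPEN,np.ones((3,3)))
    e=proj(c,[.497,-.18,.03]);bl,l=blobs(m,200);x=min(bl,key=lambda x:np.hypot(*(x[2]-e)));print(f,e,x[1:])
    r=cv2.minAreaRect(np.argwhere(l==x[0])[:,::-1].astype(np.float32));P=cv2.boxPoints(r)
    print([onz(c,*p,.03).round(4).tolist() for p in P])
    x0,y0,w,hh=x[3];crop=cv2.resize(c["pixels"][y0-15:y0+hh+15,x0-20:x0+w+20,::-1],None,fx=5,fy=5,interpolation=cv2.INTER_CUBIC);print(x0-20,y0-15);cv2.imwrite(f"pics/{f}c.png",crop)
x,y=[cv2.imread(f"pics/w{i}c.png") for i in(1,2)]
n=min(x.shape[0],y.shape[0],600);cv2.imwrite("pics/c12.png",np.hstack([x[:n],y[:n]])[:,:800]);print(x.shape,y.shape)
E
```

```text
time_s: 3.47
tool_pos: [0.6007, 0.1435, 0.1758]
ee_rot: [1.0, -0.001, 0.001, -0.0]
wrist_force: [-0.4, -0.8, 1.5]
opening: 0.0854
gripper_force: 0.0
[0.6006956  0.14353852 0.17578601]
(245.70108032226562, 158.4130401611328, 16.464466094970703) [0.58560348 0.14707047 0.062     ]
(np.int32(35), array([265.4, 141.2]), array([263, 138,   6,   7], dtype=int32)) [0.60494666 0.12465992 0.062     ]
(np.int32(33), array([226.5, 175.8]), array([224, 173,   6,   7], dtype=int32)) [0.56547548 0.16958302 0.062     ]
(259.0, 207.36363220214844, 21.312610626220703) [0.58601401 0.14699104 0.062     ]
(np.int32(60), array([284.6, 186.2]), array([281, 182,   9,   9], dtype=int32)) [0.60519694 0.12468906 0.062     ]
(np.int32(53), array([234.2, 229.3]), array([230, 226,   9,   8], dtype=int32)) [0.56534966 0.16944766 0.062     ]
brass tri [0.58531395 0.1471007  0.05982935]
hole tri [0.604831   0.12460925 0.06051422]
hole tri [0.62413121 0.13998693 0.22486243]
hole tri [0.62687203 0.14258848 0.25166419]
hole tri [0.56563621 0.16943303 0.06275483]
w1 (np.float64(238.09914504124865), np.float64(149.24559511764434)) (np.int32(1930), array([241.5, 145.1]), array([221, 104,  40,  88], dtype=int32))
[[0.5505, -0.1607, 0.03], [0.5505, -0.2071, 0.03], [0.4438, -0.207, 0.03], [0.4438, -0.1571, 0.03]]
201 89
w2 (np.float64(269.0536654948983), np.float64(195.5786796698384)) (np.int32(1781), array([271.8, 188.5]), array([254, 152,  38,  83], dtype=int32))
[[0.5529, -0.1612, 0.03], [0.5528, -0.2069, 0.03], [0.4439, -0.2094, 0.03], [0.444, -0.1602, 0.03]]
234 137
(590, 400, 3) (565, 390, 3)
```

View pics/w4.png

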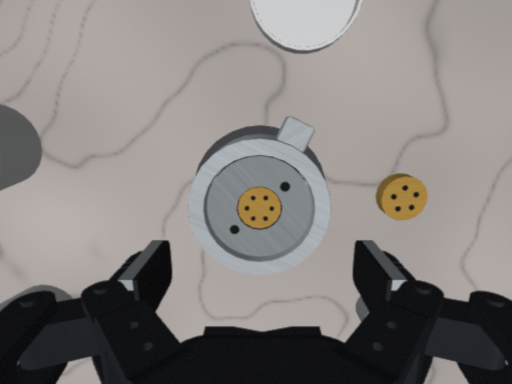

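View pics/c12.png

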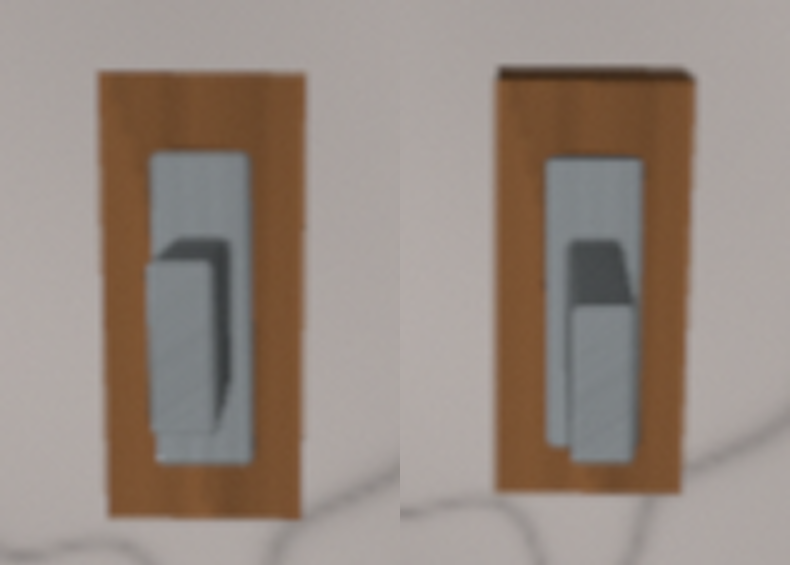

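w4: holes at (284.6,186.2) and (234.2,229.3), die (259,207), lug about (297,134). The hole spacing comes out at 59.8 mm and the height at about 62 mm, as they should. The crops give corner positions of the plate top, bar and block, so I'll triangulate those.

```bash
python3 - <<'E'
from h import *
a=load("w1");b=load("w2")
A=lambda x,y:(a,(x+.5)/5-.5+201,(y+.5)/5-.5+89)
B=lambda x,y:(b,(x-400+.5)/5-.5+234,(y+.5)/5-.5+137)
Z={"plate":([(147,262),(212,260),(214,433),(152,433)],[(572,306),(632,306),(635,463),(571,463)],.1),
"block":([(97,72),(306,72),(300,517),(108,517)],[(497,80),(693,80),(682,492),(497,492)],.03),
"bar":([(150,152),(249,152)],[(546,158),(641,158)],.038)}
for k,(p,q,z) in Z.items():
    t=[tri(A(*i),B(*j)) for i,j in zip(p,q)];print(k,np.round(t,4).tolist(),np.mean(t,0).round(4))
    for F,w in((A,p),(B,q)):
        t=np.array([onz(*F(*i),z) for i in w]);print(t[:,:2].round(4).tolist(),t.mean(0).round(4))
c=load("w4");c3=load("w3")
l=onz(c,297,134,.06);print("lug",l,np.arctan2(l[1]-.1471,l[0]-.5853))
s=status.state();print(s["tool_pos"],s["ee_rot"])
E
```

```text
plate [[0.513, -0.1773, 0.0975], [0.5133, -0.1902, 0.0982], [0.4789, -0.1907, 0.1014], [0.4781, -0.1773, 0.0986]] [ 0.4958 -0.1839  0.0989]
[[0.5132, -0.1776], [0.5136, -0.1905], [0.4785, -0.1904], [0.4785, -0.1777]] [ 0.496 -0.184  0.1  ]
[[0.5137, -0.1772], [0.5136, -0.1898], [0.4785, -0.1909], [0.4785, -0.1771]] [ 0.4961 -0.1838  0.1   ]
block [[0.5518, -0.1596, 0.0284], [0.5517, -0.209, 0.0259], [0.4429, -0.2079, 0.0312], [0.4426, -0.1587, 0.0302]] [ 0.4973 -0.1838  0.0289]
[[0.5516, -0.1596], [0.5517, -0.2092], [0.4425, -0.2077], [0.4425, -0.1586]] [ 0.4971 -0.1838  0.03  ]
[[0.5522, -0.1599], [0.5521, -0.2084], [0.4425, -0.2081], [0.4426, -0.1588]] [ 0.4974 -0.1838  0.03  ]
bar [[0.5333, -0.172, 0.0335], [0.5333, -0.1956, 0.0339]] [ 0.5333 -0.1838  0.0337]
[[0.5334, -0.1725], [0.5334, -0.1958]] [ 0.5334 -0.1841  0.038 ]
[[0.534, -0.172], [0.534, -0.1953]] [ 0.534  -0.1837  0.038 ]
lug [0.64956197 0.11494409 0.06      ] -0.4639578981048117
[0.60115751 0.14387696 0.17658594] [ 9.99997981e-01 -6.86787655e-04  1.87245174e-03 -2.45470985e-04]
```

```bash
python3 steer.py '{"increments":[[-0.105, 0.328, 0.03, 0, 0, 0], [-0.105, 0.328, 0.03, 0, 0, 0], [-0.105, 0.328, 0.03, 0, 0, 0], [-0.105, 0.328, 0.03, 0, 0, 0], [-0.105, 0.328, 0.03, 0, 0, 0], [-0.105, 0.328, 0.03, 0, 0, 0], [-0.105, 0.328, 0.03, 0, 0, 0], [-0.105, 0.328, 0.03, 0, 0, 0], [-0.105, 0.328, 0.03, 0, 0, 0], [-0.105, 0.328, 0.03, 0, 0, 0], [-0.105, 0.328, 0.03, 0, 0, 0], [-0.105, 0.328, 0.03, 0, 0, 0]]}'
```

```text
time_s: 4.52
tool_pos: [0.4958, -0.183, 0.1453]
ee_rot: [1.0, -0.0, 0.001, 0.0]
wrist_force: [1.7, 0.2, 0.1]
opening: 0.0854
gripper_force: 0.0
```

```bash
python3 steer.py '{"increments":[[0, 0.001, 0.03, 0, 0, 0], [0, 0.001, 0.06, 0, 0, 0], [0, 0.001, 0.08, 0, 0, 0], [0, 0.001, 0.093, 0, 0, 0], [0, 0.001, 0.093, 0, 0, 0], [0, 0.001, 0.093, 0, 0, 0]]}'; python3 steer.py '{"increments":[[0, 0, 0, 0, 0, 0], [0, 0, 0, 0, 0, 0], [0, 0, 0, 0, 0, 0], [0, 0, 0, 0, 0, 0], [0, 0, 0, 0, 0, 0], [0, 0, 0, 0, 0, 0], [0, 0, 0, 0, 0, 0], [0, 0, 0, 0, 0, 0], [0, 0, 0, 0, 0, 0], [0, 0, 0, 0, 0, 0]]}' 0 70
```

```text
time_s: 5.02
tool_pos: [0.4949, -0.1829, 0.0507]
ee_rot: [1.0, 0.001, -0.0, -0.0]
wrist_force: [0.9, 0.3, 0.5]
opening: 0.0854
gripper_force: 0.0
time_s: 5.85
tool_pos: [0.4951, -0.1847, 0.0513]
ee_rot: [1.0, -0.0, 0.0, 0.0]
wrist_force: [-1.1, -1.0, 6.2]
opening: 0.0135
gripper_force: 69.1
```

```bash
python3 steer.py '{"increments":[[0, 0, -0.03, 0, 0, 0], [0, 0, -0.06, 0, 0, 0], [0, 0, -0.10, 0, 0, 0], [0, 0, -0.12, 0, 0, 0], [0.02, 0, -0.12, 0, 0, -0.12], [0.04, -0.04, -0.12, 0, 0, -0.24], [0.06, -0.08, -0.12, 0, 0, -0.36], [0.08, -0.12, -0.12, 0, 0, -0.48], [0.08, -0.16, -0.12, 0, 0, -0.6], [0.09, -0.2, -0.12, 0, 0, -0.72], [0.09, -0.24, -0.12, 0, 0, -0.84], [0.09, -0.27, -0.12, 0, 0, -0.96]]}'; python3 -c "
from h import *
s=status.state();print(s['q'],R.from_quat(s['ee_rot']).as_euler('xyz'))"
```

```text
time_s: 6.85
tool_pos: [0.5839, 0.0885, 0.1692]
ee_rot: [0.886, 0.465, -0.001, -0.001]
wrist_force: [0.7, 0.6, -2.7]
opening: 0.0135
gripper_force: 69.9
[6.31378173e-02 1.43518619e-01 1.58806031e+00 8.08633710e-04
 1.41240343e+00 6.67375408e-01] [-3.13922159e+00  8.52133482e-04  9.66431246e-01]
```

```bash
python3 steer.py '{"increments":[[0.02, -0.01, 0, 0, 0, -0.12], [0.04, -0.03, 0, 0, 0, -0.24], [0.0487, -0.0316, 0, 0, 0, -0.36], [0.0487, -0.0316, 0, 0, 0, -0.48], [0.0487, -0.0316, 0, 0, 0, -0.6], [0.0487, -0.0316, 0, 0, 0, -0.72], [0.0487, -0.0316, 0, 0, 0, -0.84], [0.0487, -0.0316, 0, 0, 0, -0.96], [0.0487, -0.0316, 0.01, 0, 0, -1.08], [0.0487, -0.0316, 0.02, 0, 0, -1.2], [0.0487, -0.0316, 0.03, 0, 0, -1.32], [0.0487, -0.0316, 0.04, 0, 0, -1.33]]}'
python3 steer.py '{"increments":[[0, 0, 0, 0, 0, 0], [0, 0, 0, 0, 0, 0], [0, 0, 0, 0, 0, 0]]}'; cat > st.py <<'E'
from h import *
P=[];W=[]
s=status.state()
T=pose(s);print("pos",T[:3,3].round(4),"yaw",round(np.arctan2(T[1,0],T[0,0]),4),"tilt",np.round(T[:2,2],4),"F",np.round(s["wrist_force"],1),"M",np.round(s["torque"],2),"q6",round(s["q"][5],3))
E
python3 st.py; python3 -c "
from h import *
snap('wrist','w5')"
```

```text
time_s: 7.85
tool_pos: [0.5859, 0.1435, 0.1288]
ee_rot: [0.41, 0.912, -0.001, -0.001]
wrist_force: [-0.5, -0.4, -3.4]
opening: 0.0131
gripper_force: 70.0
time_s: 8.1
tool_pos: [0.5869, 0.1436, 0.1308]
ee_rot: [0.414, 0.91, -0.0, -0.0]
wrist_force: [-0.6, -0.5, -4.1]
opening: 0.0133
gripper_force: 69.9
pos [0.5869 0.1436 0.1308] yaw 2.2869 tilt [-0.0002 -0.    ] F [-0.6 -0.5 -4.1] M [ 0.02 -0.02  0.04] q6 -0.561
```

View pics/w5.png

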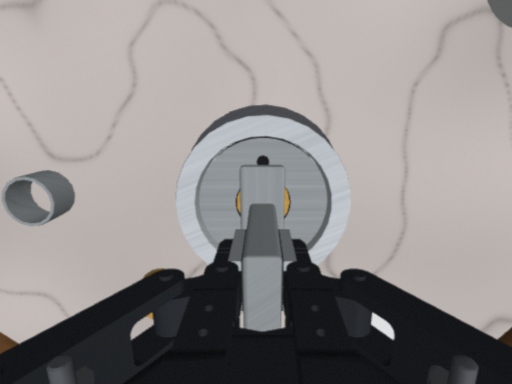

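w5 shows the near hole at (263,160) directly ahead of the bar's end, which spans columns 241 to 285. I'll compute the residuals in the tool frame.

```bash
python3 - <<'E'
from h import *
c=load("w5");T=c["T"];Ti=np.linalg.inv(T)
g=c["pixels"].max(2);k=np.zeros((384,512),bool);k[148:172,245:282]=1
b,l=blobs((g<60)&k,10);print(b)
p=onz(c,*b[0][2],.062);print("hole world",p,"tool",(Ti@np.append(p,1))[:3])
for w in([.605,.1247,.062],[.5655,.1695,.062]): print("exp tool",(Ti@np.append(w,1))[:3])
# bar end edges: profile
im=cv2.cvtColor(c["pixels"],cv2.COLOR_RGB2GRAY).astype(int)
for r in(170,174,180,186,195): print(r,im[r,234:294].tolist()[::1] if r in(180,) else (np.argsort(-abs(np.diff(im[r,234:294])))[:4]+234).tolist())
print("col",im[150:180,255].tolist())
for u,v in((241,167),(285,167)):
    q=onz(c,u,v,T[2,3]-.0133);print("bar corner tool",(Ti@np.append(q,1))[:3])
E
```

```text
[(1, np.int32(82), array([262.4, 160.5]), array([257, 156,  11,   9], dtype=int32))]
hole world [0.56479781 0.1700326  0.062     ] tool [0.03440807 0.00069421 0.06883856]
exp tool [-0.02618022  0.00125988  0.06883125]
exp tool [0.03354533 0.00087425 0.06883843]
170 [238, 283, 241, 240]
174 [238, 240, 241, 239]
180 [146, 146, 146, 146, 144, 129, 120, 128, 138, 146, 148, 149, 151, 149, 149, 149, 149, 148, 148, 148, 147, 150, 152, 152, 151, 150, 149, 148, 149, 150, 148, 148, 149, 150, 150, 150, 150, 148, 148, 148, 148, 147, 145, 145, 146, 145, 146, 146, 149, 149, 139, 139, 145, 147, 147, 147, 147, 147, 147, 148]
186 [238, 285, 283, 239]
195 [287, 237, 289, 235]
col [150, 151, 150, 149, 149, 149, 148, 148, 149, 150, 148, 147, 145, 145, 131, 106, 116, 140, 148, 149, 150, 149, 149, 150, 149, 150, 149, 149, 149, 149]
bar corner tool [ 0.03945834 -0.0105091   0.01330622]
bar corner tool [0.03945321 0.01228929 0.01330294]
```

```bash
python3 steer.py '{"increments":[[0.0025, 0, 0.01, 0, 0, 0], [0.0025, 0, 0.02, 0, 0, 0], [0.0025, 0, 0.03, 0, 0, 0], [0.0025, 0, 0.033, 0, 0, 0], [0.0025, 0, 0.033, 0, 0, 0], [0.0025, 0, 0.033, 0, 0, 0]]}'; python3 st.py;python3 steer.py '{"increments":[[0, 0, 0.001, 0, 0, 0], [0, 0, 0.002, 0, 0, 0], [0, 0, 0.003, 0, 0, 0], [0, 0, 0.004, 0, 0, 0], [0, 0, 0.005, 0, 0, 0], [0, 0, 0.006, 0, 0, 0], [0, 0, 0.007, 0, 0, 0], [0, 0, 0.007, 0, 0, 0], [0, 0, 0.007, 0, 0, 0]]}'; python3 st.py
```

```text
time_s: 8.65
tool_pos: [0.5848, 0.1454, 0.0971]
ee_rot: [0.413, 0.911, -0.0, -0.001]
wrist_force: [-0.2, 0.6, -4.1]
opening: 0.0131
gripper_force: 70.1
pos [0.5848 0.1454 0.0971] yaw 2.2896 tilt [-0.0012 -0.0002] F [-0.2  0.6 -4.1] M [ 0.05 -0.1  -0.02] q6 -0.56
time_s: 9.4
tool_pos: [0.5851, 0.1455, 0.0906]
ee_rot: [0.413, 0.911, -0.0, -0.0]
wrist_force: [-0.8, 0.8, -4.0]
opening: 0.0133
gripper_force: 70.1
pos [0.5851 0.1455 0.0906] yaw 2.2898 tilt [-0.0003 -0.    ] F [-0.8  0.8 -4. ] M [ 0.02 -0.01 -0.03] q6 -0.56
```

```bash
python3 steer.py '{"increments":[[0, 0, 0.001, 0, 0, 0], [0, 0, 0.002, 0, 0, 0], [0, 0, 0.003, 0, 0, 0], [0, 0, 0.004, 0, 0, 0], [0, 0, 0.005, 0, 0, 0], [0, 0, 0.005, 0, 0, 0], [0, 0, 0.005, 0, 0, 0]]}'; python3 st.py
```

```text
time_s: 9.98
tool_pos: [0.5852, 0.1455, 0.0856]
ee_rot: [0.413, 0.911, -0.0, -0.0]
wrist_force: [0.5, 0.6, -3.9]
opening: 0.0133
gripper_force: 70.1
pos [0.5852 0.1455 0.0856] yaw 2.2898 tilt [-0.0002 -0.    ] F [ 0.5  0.6 -3.9] M [-0.04 -0.02 -0.02] q6 -0.56
```

Pins are in freely (about 7 mm deep). Next I go down gently until the bar touches.

```bash
python3 steer.py '{"increments":[[0, 0, 0.0005, 0, 0, 0], [0, 0, 0.001, 0, 0, 0], [0, 0, 0.0015, 0, 0, 0], [0, 0, 0.002, 0, 0, 0], [0, 0, 0.002, 0, 0, 0], [0, 0, 0.002, 0, 0, 0]]}'; python3 st.py; python3 steer.py '{"increments":[[0, 0, 0.0005, 0, 0, 0], [0, 0, 0.0008, 0, 0, 0], [0, 0, 0.0008, 0, 0, 0], [0, 0, 0.0008, 0, 0, 0]]}'; python3 st.py
```

```text
time_s: 10.48
tool_pos: [0.5852, 0.1455, 0.0838]
ee_rot: [0.413, 0.911, 0.0, 0.0]
wrist_force: [-0.6, 0.1, -3.1]
opening: 0.0131
gripper_force: 70.1
pos [0.5852 0.1455 0.0838] yaw 2.2898 tilt [0.0001 0.    ] F [-0.6  0.1 -3.1] M [-0.05 -0.01 -0.01] q6 -0.56
time_s: 10.82
tool_pos: [0.5853, 0.1456, 0.0835]
ee_rot: [0.413, 0.911, 0.0, 0.0]
wrist_force: [-3.0, -0.3, 3.5]
opening: 0.0131
gripper_force: 71.0
pos [0.5853 0.1456 0.0835] yaw 2.2899 tilt [0.0004 0.0002] F [-3.  -0.3  3.5] M [-0.1   0.54 -0.15] q6 -0.56
```

```bash
python3 steer.py '{"increments":[[0, 0, 0, 0, 0, 0.03], [0, 0, 0, 0, 0, 0.06], [0, 0, 0, 0, 0, 0.09], [0, 0, 0, 0, 0, 0.12], [0, 0, 0, 0, 0, 0.15], [0, 0, 0, 0, 0, 0.15], [0, 0, 0, 0, 0, 0.15]]}'; python3 st.py; python3 steer.py '{"increments":[[0, 0, 0, 0, 0, 0.03], [0.0001, 0, 0, 0, 0, 0.06], [0.0001, -0.0001, 0, 0, 0, 0.09], [0.0002, -0.0001, 0, 0, 0, 0.12], [0.0003, -0.0001, 0, 0, 0, 0.15], [0.0003, -0.0002, 0, 0, 0, 0.18], [0.0003, -0.0002, 0, 0, 0, 0.2], [0.0003, -0.0002, 0, 0, 0, 0.2]]}'; python3 st.py
```

```text
time_s: 11.4
tool_pos: [0.5857, 0.1456, 0.0835]
ee_rot: [0.48, 0.877, 0.0, 0.0]
wrist_force: [-0.8, -0.4, 4.2]
opening: 0.0135
gripper_force: 71.0
pos [0.5857 0.1456 0.0835] yaw 2.1408 tilt [0.0011 0.0001] F [-0.8 -0.4  4.2] M [-0.02  0.17  0.09] q6 -0.411
time_s: 12.07
tool_pos: [0.5855, 0.1456, 0.0835]
ee_rot: [0.565, 0.825, 0.0, 0.001]
wrist_force: [0.9, -0.6, 3.7]
opening: 0.0131
gripper_force: 71.0
pos [0.5855 0.1456 0.0835] yaw 1.9396 tilt [ 0.0014 -0.    ] F [ 0.9 -0.6  3.7] M [-0.24 -0.12  0.28] q6 -0.21
```

```bash
python3 steer.py '{"increments":[[0, 0, 0, 0, 0, 0.03], [0.0001, 0, 0, 0, 0, 0.06], [0.0001, -0.0001, 0, 0, 0, 0.09], [0.0002, -0.0001, 0, 0, 0, 0.12], [0.0002, -0.0001, 0, 0, 0, 0.12]]}'; python3 st.py
for i in 1 2 3; do :; done
python3 steer.py '{"increments":[[0, 0, 0, 0, 0, 0.02], [0, 0, 0, 0, 0, 0.04], [0, 0, 0, 0, 0, 0.05], [0, 0, 0, 0, 0, 0.05]]}'; python3 st.py
python3 steer.py '{"increments":[[0, 0, 0, 0, 0, 0.02], [0, 0, 0, 0, 0, 0.04], [0, 0, 0, 0, 0, 0.05], [0, 0, 0, 0, 0, 0.05]]}'; python3 st.py
```

```text
time_s: 12.48
tool_pos: [0.5854, 0.1456, 0.0835]
ee_rot: [0.614, 0.789, 0.0, 0.001]
wrist_force: [1.9, -0.5, 3.1]
opening: 0.0133
gripper_force: 71.0
pos [0.5854 0.1456 0.0835] yaw 1.8195 tilt [ 0.0015 -0.0002] F [ 1.9 -0.5  3.1] M [-0.41 -0.22  0.23] q6 -0.09
time_s: 12.82
tool_pos: [0.5854, 0.1456, 0.0835]
ee_rot: [0.634, 0.774, 0.0, 0.001]
wrist_force: [3.0, -2.9, 4.6]
opening: 0.0133
gripper_force: 71.3
pos [0.5854 0.1456 0.0835] yaw 1.7692 tilt [ 0.0014 -0.0002] F [ 3.  -2.9  4.6] M [-0.64 -0.53  0.25] q6 -0.039
time_s: 13.15
tool_pos: [0.5853, 0.1456, 0.0835]
ee_rot: [0.653, 0.757, 0.0, 0.001]
wrist_force: [3.0, -2.0, 5.6]
opening: 0.0132
gripper_force: 71.3
pos [0.5853 0.1456 0.0835] yaw 1.7188 tilt [ 0.0013 -0.0002] F [ 3.  -2.   5.6] M [-0.71 -0.54  0.26] q6 0.011
```

```bash
for i in 1; do python3 steer.py '{"increments":[[0, 0, 0, 0, 0, 0.02], [0.0001, 0, 0, 0, 0, 0.04], [0.0001, 0, 0, 0, 0, 0.04], [0.0001, 0, 0, 0, 0, 0.04]]}'; done; python3 st.py
python3 steer.py '{"increments":[[0, 0, 0, 0, 0, 0.015], [0, 0, 0, 0, 0, 0.03], [0, 0, 0, 0, 0, 0.03], [0, 0, 0, 0, 0, 0.03]]}' | tail -0; python3 st.py
python3 steer.py '{"increments":[[0, 0, 0, 0, 0, 0.015], [0, 0, 0, 0, 0, 0.03], [0, 0, 0, 0, 0, 0.03], [0, 0, 0, 0, 0, 0.03]]}' | tail -0; python3 st.py
```

```text
time_s: 13.48
tool_pos: [0.5852, 0.1457, 0.0834]
ee_rot: [0.668, 0.744, 0.0, 0.001]
wrist_force: [3.6, -3.7, 6.1]
opening: 0.0133
gripper_force: 71.3
pos [0.5852 0.1457 0.0834] yaw 1.6792 tilt [ 0.0011 -0.0002] F [ 3.6 -3.7  6.1] M [-0.75 -0.52  0.21] q6 0.051
pos [0.5852 0.1457 0.0834] yaw 1.6493 tilt [ 0.0011 -0.0003] F [ 1.8 -2.5  5.4] M [-0.82 -0.55  0.28] q6 0.081
pos [0.5852 0.1456 0.0834] yaw 1.6193 tilt [ 0.0011 -0.0003] F [ 2.9 -2.9  5.4] M [-0.81 -0.43  0.22] q6 0.111Exception ignored on flushing sys.stdout:
BrokenPipeError: [Errno 32] Broken pipe
Exception ignored on flushing sys.stdout:
BrokenPipeError: [Errno 32] Broken pipe
```

```bash
python3 steer.py '{"increments":[[0, 0, 0, 0, 0, 0.015], [0, 0, 0, 0, 0, 0.03], [0, 0, 0, 0, 0, 0.03], [0, 0, 0, 0, 0, 0.03]]}' >/dev/null; python3 st.py
python3 steer.py '{"increments":[[0, 0, 0, 0, 0, 0.015], [0, 0, 0, 0, 0, 0.03], [0, 0, 0, 0, 0, 0.03], [0, 0, 0, 0, 0, 0.03]]}' >/dev/null; python3 st.py
python3 steer.py '{"increments":[[0, 0, 0, 0, 0, 0.01], [0, 0, 0, 0, 0, 0.02], [0, 0, 0, 0, 0, 0.02], [0, 0, 0, 0, 0, 0.02]]}' >/dev/null; python3 st.py
```

```text
pos [0.5852 0.1456 0.0834] yaw 1.5894 tilt [ 0.001  -0.0003] F [ 1.5 -2.7  6.2] M [-0.82 -0.41  0.18] q6 0.141
pos [0.5852 0.1457 0.0834] yaw 1.5593 tilt [ 0.0011 -0.0002] F [ 2.3 -3.4  6.1] M [-0.84 -0.41  0.22] q6 0.171
pos [0.5852 0.1456 0.0834] yaw 1.5396 tilt [ 0.0011 -0.0003] F [ 3.  -3.3  5.7] M [-0.82 -0.44  0.38] q6 0.191
```

```bash
for k in 1; do python3 steer.py '{"increments":[[0, 0, 0, 0, 0, 0.01], [0, 0, 0, 0, 0, 0.02], [0, 0, 0, 0, 0, 0.02], [0, 0, 0, 0, 0, 0.02]]}' >/dev/null; python3 st.py; done
python3 steer.py '{"increments":[[0, 0, 0, 0, 0, 0], [0, 0, 0, 0, 0, 0]]}' >/dev/null; python3 st.py
```

```text
pos [0.5852 0.1457 0.0834] yaw 1.5204 tilt [ 0.0011 -0.0005] F [ 2.7 -3.1  5.5] M [-0.85 -0.48  1.  ] q6 0.21
pos [0.5852 0.1457 0.0834] yaw 1.5205 tilt [ 0.0012 -0.0005] F [ 3.2 -2.7  6. ] M [-0.78 -0.49  1.02] q6 0.21
```

Mz jumped from about 0.25 to 1.0 N m, which is the stop. I'll unwind the preload slightly, inside the pin play, and lift out.

```bash
python3 steer.py '{"increments":[[0, 0, 0, 0, 0, -0.015], [0, 0, 0, 0, 0, -0.03], [0, 0, 0, 0, 0, -0.045], [0, 0, 0, 0, 0, -0.045], [0, 0, 0, 0, 0, -0.045]]}' >/dev/null; python3 st.py
```

```text
pos [0.5848 0.1458 0.0834] yaw 1.5644 tilt [ 0.0003 -0.0001] F [ 1.6 -2.1  6.9] M [-0.78 -0.1   0.03] q6 0.166
```

```bash
python3 steer.py '{"increments":[[0, 0, -0.003, 0, 0, 0], [0, 0, -0.008, 0, 0, 0], [0, 0, -0.015, 0, 0, 0], [0, 0, -0.03, 0, 0, 0], [0, 0, -0.05, 0, 0, 0], [0, 0, -0.08, 0, 0, 0], [0, 0, -0.08, 0, 0, 0], [0, 0, -0.08, 0, 0, 0]]}' >/dev/null; python3 st.py; python3 - <<'E'
from h import *
c=snap("wrist","w6");T=c["T"]
g=c["pixels"].max(2);h=proj(c,[.5853,.1471,.062]);print(h)
k=np.zeros((384,512),bool);k[90:240,190:340]=1
b,_=blobs((g<60)&k,15)
for x in b: 
    p=onz(c,*x[2],.062);print(x[1:],p,np.hypot(p[0]-.5853,p[1]-.1471),np.arctan2(p[1]-.1471,p[0]-.5853))
E
```

```text
pos [0.5851 0.1464 0.1639] yaw 1.5647 tilt [0.0016 0.001 ] F [ 0.1  0.1 -4. ] M [-0.04 -0.01  0.03] q6 0.166
(np.float64(262.16629088534285), np.float64(194.91859971934858))
(np.int32(73), array([260.4, 159.3]), array([256, 155,  10,  10], dtype=int32)) [0.58405225 0.17693553 0.062     ] 0.029861607986435047 1.6125928982068307
```

The hole now sits at yaw 1.61, from 2.29 at the start, so the ring turned about 0.68 rad, in line with the felt stop. I'm carrying the spanner back to the rest.

```bash
python3 steer.py '{"increments":[[-0.02, -0.01, 0, 0, 0, 0.12], [-0.05, -0.02, 0, 0, 0, 0.24], [-0.08, -0.03, 0, 0, 0, 0.36], [-0.11, -0.04, 0, 0, 0, 0.48], [-0.14, -0.05, 0, 0, 0, 0.6], [-0.17, -0.06, 0, 0, 0, 0.72], [-0.2, -0.07, 0, 0, 0, 0.84], [-0.23, -0.08, 0, 0, 0, 0.96], [-0.26, -0.0873, 0, 0, 0, 1.08], [-0.29, -0.0873, 0, 0, 0, 1.2], [-0.32, -0.0873, 0, 0, 0, 1.32], [-0.3305, -0.0873, 0, 0, 0, 1.44]]}' >/dev/null; python3 steer.py '{"increments":[[0, 0, 0, 0, 0, 0.1], [0, 0, 0, 0, 0, 0.125], [0, 0, 0, 0, 0, 0.125], [0, 0, 0, 0, 0, 0.125]]}'>/dev/null; python3 st.py
```

```text
pos [ 0.4946 -0.1831  0.1614] yaw 0.0035 tilt [-0.0024  0.0015] F [ 0.8  1.  -2.5] M [ 0.04 -0.05  0.01] q6 1.115
```

```bash
python3 steer.py '{"increments":[[0.001, 0, 0.03, 0, 0, 0], [0.001, 0, 0.06, 0, 0, 0], [0.001, 0, 0.08, 0, 0, 0], [0.001, 0, 0.092, 0, 0, 0], [0.001, 0, 0.092, 0, 0, 0], [0.001, 0, 0.092, 0, 0, 0]]}' >/dev/null; python3 st.py; python3 steer.py '{"increments":[[0, 0, 0.002, 0, 0, 0], [0, 0, 0.004, 0, 0, 0], [0, 0, 0.006, 0, 0, 0], [0, 0, 0.008, 0, 0, 0], [0, 0, 0.01, 0, 0, 0], [0, 0, 0.012, 0, 0, 0], [0, 0, 0.012, 0, 0, 0]]}'>/dev/null; python3 st.py
```

```text
pos [ 0.4962 -0.1835  0.0708] yaw 0.0015 tilt [-0.0011  0.0006] F [ 0.1  0.4 -4. ] M [-0.01 -0.   -0.  ] q6 1.118
pos [ 0.4961 -0.184   0.0585] yaw -0.0002 tilt [-0.0007  0.0003] F [ 0.3 -0.1 -2.9] M [-0.04  0.07 -0.02] q6 1.119
```

```bash
python3 steer.py '{"increments":[[0, 0, 0.001, 0, 0, 0], [0, 0, 0.002, 0, 0, 0], [0, 0, 0.003, 0, 0, 0], [0, 0, 0.004, 0, 0, 0], [0, 0, 0.005, 0, 0, 0], [0, 0, 0.0055, 0, 0, 0], [0, 0, 0.0055, 0, 0, 0]]}'>/dev/null; python3 st.py; python3 steer.py '{"increments":[[0, 0, 0.0005, 0, 0, 0], [0, 0, 0.001, 0, 0, 0], [0, 0, 0.0015, 0, 0, 0], [0, 0, 0.0015, 0, 0, 0]]}'>/dev/null; python3 st.py
```

```text
pos [ 0.4963 -0.184   0.0533] yaw -0.0002 tilt [-0.0002  0.0001] F [-0.1 -0.4 -4.4] M [ 0.05  0.03 -0.  ] q6 1.119
pos [ 0.4964 -0.184   0.0518] yaw -0.0002 tilt [-0.0001  0.0001] F [ 0.1 -0.5 -3.8] M [-0.09  0.   -0.02] q6 1.119
```

```bash
python3 steer.py '{"increments":[[0, 0, 0.0005, 0, 0, 0], [0, 0, 0.001, 0, 0, 0], [0, 0, 0.001, 0, 0, 0], [0, 0, 0.001, 0, 0, 0]]}'>/dev/null; python3 st.py
```

```text
pos [ 0.4967 -0.1841  0.0515] yaw -0.0002 tilt [ 0.0004 -0.0001] F [-2.4  1.7  3.9] M [ 0.29  0.64 -0.04] q6 1.119
```

```bash
python3 steer.py '{"increments":[[0, 0, 0, 0, 0, 0], [0, 0, 0, 0, 0, 0], [0, 0, 0, 0, 0, 0], [0, 0, 0, 0, 0, 0], [0, 0, 0, 0, 0, 0], [0, 0, 0, 0, 0, 0], [0, 0, 0, 0, 0, 0], [0, 0, 0, 0, 0, 0]]}' 0.085 | tail -3; python3 steer.py '{"increments":[[0, 0, -0.02, 0, 0, 0], [0, 0, -0.05, 0, 0, 0], [0, 0, -0.08, 0, 0, 0], [0, 0, -0.12, 0, 0, 0], [0, 0, -0.16, 0, 0, 0], [0, 0, -0.2, 0, 0, 0], [-0.02, 0.02, -0.22, 0, 0, 0], [-0.02, 0.02, -0.22, 0, 0, 0], [-0.02, 0.02, -0.22, 0, 0, 0], [-0.02, 0.02, -0.22, 0, 0, 0]]}'; python3 - <<'E'
from h import *
c=snap("wrist","w7");t=snap("top","t7")
u,v=map(int,proj(c,[.497,-.184,.05]));a=cv2.resize(c["pixels"][max(v-70,0):v+70,u-65:u+65,::-1],(520,560))
b=cv2.resize(t["pixels"][150:290,180:250,::-1],(280,560));cv2.imwrite("pics/fin.png",np.hstack([a,b]))
E
```

```text
wrist_force: [0.3, 0.2, 0.3]
opening: 0.0852
gripper_force: 0.0
time_s: 21.95
tool_pos: [0.4762, -0.2039, 0.2699]
ee_rot: [1.0, -0.0, -0.0, -0.0]
wrist_force: [0.6, 1.4, -0.1]
opening: 0.0852
gripper_force: 0.0
```

View pics/fin.png

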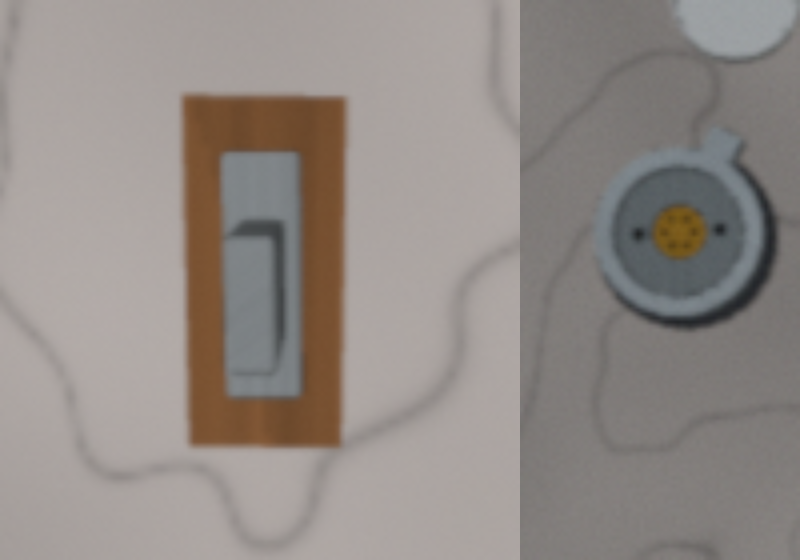

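The last picture shows the spanner upright in its rest with the bar flat on the wood. The ring's holes now lie almost along world y (yaw about 1.6), as expected at the stop.

```bash
python3 -c "
from plant import manip, camrig, status, close_job
print(close_job())"
```

```text
the job is handed in; nothing more can be done
None
```

The ring is turned clockwise by about 0.68 rad to a clearly felt stop, the spanner is upright and released in its rest, and I handed the job in at about 22 s; no verdict was returned.

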